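Tighten the taper plug of a cold plate with a T-handle key

TASK

The taper plug in the middle port of the amplifier's cold plate is only started. Take the T-handle socket key from its holder, fit it fully onto the plug's hexagon, and screw the plug in clockwise until it goes snug (the turning torque climbs to about 0.3 N m) without forcing it any tighter; then stand the key back in its wide hole in the holder. Turn the plug only with the key, and leave the other things on the bench where they are.

Things in the scene. Friction and masses are not known exactly. Their poses are not given: they have to be found in the camera images.
- cold_plate: Aluminium cold plate fixed to the bench, 120 x 150 x 10 mm (x, y, z). Along its -x edge a header block, 40 x 124 mm, centred 34 mm to -x of the origin, top face 44 mm high; behind it an amplifier module. On the header, 41 mm to +y and -y of the plug, stand two brass hose barbs, 75 mm high, foot 20 mm wide. Origin: centre of the underside; z up.
- plug: Black nylon taper plug upright in the header's middle port: hexagon head 19 mm across flats, 12 mm high, top edge chamfered. Origin: on its axis at the port face (44 mm high); the head spans 4 to 16 mm above it. x is square to one pair of flats, z up. Right-hand thread (clockwise from above tightens), self-locking: stays where left. The head does not sink visibly.
- plug_top (a point): Centre of the head's top face, 16 mm above the plug's origin. Torque to turn the plug, read at standstill: 0.03 N m until the taper bites, after an unknown 0.2 to 1 rad (the hexagon's direction does not tell); then it climbs from 0.08 to 0.2 within 0.2 rad and on by about 0.3 N m per rad. Snug is 0.24 to 0.36 (aim at 0.3); above 0.37 the nylon thread is overstrained.
- port_seat: The seat inside the header's middle port, hidden under the plug's head, which the plug's white-taped taper bears on when it wedges; nothing else can touch it. It yields by less than 1 mm, so its pose does not show how tight the plug is. Origin: same point as the plug's origin.
- key: Loose T-handle socket key, 88 mm tall, 0.16 to 0.21 kg, upright in the holder. Origin: on its axis at the socket's mouth (bottom end); z up. Steel socket 29 mm in diameter, 27 mm tall, hexagon hole 20 mm across flats (x square to one pair of flats when unloaded), 10 mm deep: fully on the plug, the key's origin is 6 mm above the plug's origin. Slim steel shaft, 8 mm thick.
- key_grip (a point): Centre of the key's black T-handle, 74 mm above the socket's mouth. The handle is 78 mm long along the key's x, 16 mm thick along y, 28 mm high; grip it firmly (60 N) across its thickness, or it slips in the fingers. The slim shaft twists like a spring, 1.5 N m per rad (0.2 rad at snug): turn back until it is unloaded before lifting. The socket has about 0.1 rad of play on the hexagon either way.
- key_holder: Grey plastic tool holder fixed to the bench, 56 x 96 x 30 mm (x, y, z), with two round blind holes in its top, 22 mm deep: the wide one (34 mm) at y = -18 mm holds the key; the narrow one (20 mm) at y = +26 mm is empty. Origin: centre of the underside. A key standing in the wide hole has its origin 8 mm above the holder's origin.
- holder_hole (a point): Centre of the mouth of the holder's wide hole, 30 mm above the bench.
- calculator: Pocket calculator, 138 x 74 x 15 mm, lying loose; bystander. Origin: centre of the underside.
- side_cutters: Side cutters with red handles, 54 x 134 x 16 mm, lying loose; bystander. Origin: centre of the underside.
- blue_box: Small blue moulded box, 56 x 80 x 47 mm, standing loose; bystander. Origin: centre of the underside.
- tape_roll: Roll of yellow tape, 64 mm across, 19 mm high, lying flat and loose; bystander. Origin: centre of the underside.

How it is judged (in metres and radians):
On the way, in this order (a step that is already met when the one before it is completed fails the run):
1. the key is fitted fully onto the plug's hexagon (socket at least 8 mm down over the head, on its axis within 2 mm) (z of key in the frame of plug below 0.008 m and horizontal distance between key and plug below 0.002 m), for 0.2 s.
2. the plug has been turned in until it is snug (its taper bears on the port's seat with more than 1.5 N) (contact force between port_seat and anything else above 1.5 N), for 0.2 s.
At the end, for the whole second after the job is handed in: The plug is snug: its taper bears on the port's seat with 1.5 to 10 N (reached by a turning torque of about 0.24 to 0.36 N m). The key stands upright (within 0.15 rad) at the bottom of the holder's wide hole (origin within 6 mm of the hole's axis and less than 12 mm above the bench), at rest (contact force between port_seat and anything else between 1.5 and 10 N and horizontal distance between key and holder_hole below 0.006 m and height (world z) of key below 0.012 m and angle between key's own z axis and vertical below 0.15 rad and linear speed of key below 0.02 m/s); the robot touches nothing.
It fails at once if the plug is overtightened (its taper bears on the port's seat with more than 10 N, by a turning torque above about 0.37 N m) (contact force between port_seat and anything else above 10 N).
It fails at once if the fingers touch the plug itself (contact force between the fingers and plug above 1 N).
It fails at once if a bystander is moved by more than 20 mm (distance of any of calculator, side_cutters, blue_box, tape_roll from where it was at the start of the episode above 0.02 m).
It also fails if it takes over 64 s, if anything falls off the work surface, if the arm or the gripper's body presses on something with over 40 N, if the wrist force passes 120 N, or if a joint passes its speed limit or range.

ROBOT

A 6-joint arm with a two-finger parallel gripper is mounted at the origin on a cart in front of the work surface, level with it; the furniture and walls round the work are solid. World frame = base frame: x ahead of the robot, y to its left, z up, the work surface at z = 0. Lengths are in m, angles in degrees, forces in N, time in s.
With the tool pointing down it reaches from about 0.4 to 0.825 m from the base axis. Payload 7 kg.
Tool frame: the origin (TCP) lies on the centre line of the jaws, within the pads' length; the fingertips stand 19 mm ahead of it and the grasp point (between the pads) is the TCP (r.tip_extent is the distance from the TCP to the fingertips, in m); z points along the fingers, y is the line along which they close (so a half turn about z gives the same grasp; the last joint's range is limited). The gripper opens to 88 mm and grips with 3 to 60 N. Pads are 19 mm wide; open, the fingers measure 130 mm over their backs; the gripper's body (78 mm by 193 mm) begins 47 mm behind the grasp point.
Start: joints at [-48.409, 20.546, 0.682, 0, -70.136, -16.507], TCP at [0.286, -0.611, 0.246] pointing down, gripper open.
Joint ranges: [-176.03, 176.03], [-82.01, 121.73], [-58.28, 71.71], [-173.87, 95.51], [-174.79, -0.11], [-173.66, 173.66]. Speed limits (degrees/s): [136.94, 136.94, 172.46, 180, 180, 180].

INTERFACE

Orientations are given as [roll, pitch, yaw] about the fixed x, y, z axes, in that order (R = Rz(yaw) Ry(pitch) Rx(roll)).
In Python, from plant import r gives the robot as it stands. The module is installed in compiled form; this text tells all that it offers.
- The arm moves only by the tool jog_arm, never from a script. Its argument "deltas" is a list that holds one entry, the list of rows, each a list of 5 numbers: the opening, from -1 (shut) to 1 (fully open), then the shift along the world's x, y, z in cm, then the turn about the world's z in rad. In form: [[[claw, dx, dy, dz, turn], ...]]. A call has 1 to 8 rows; each row shifts and turns the commanded pose from where the row before left it; what a row does not reach is not made up. A row lasts 1/8 s, in which the tool goes at most 62.5 mm and 10.7 degrees, less where a joint would pass 70% of its speed; a pose out of reach is approached as far as the arm can. A call with a gripper value outside its range is refused whole. The fingers move at their own pace and stop on an object; "force" is the grip in N (left out, the last holds). Time passes only in rows, so rows that do not move let the fingers close. It gives the time, the measured TCP pose, the force, the opening and the grip force at its end, in the units of the state.
- r.get_state(): the state, without advancing time (a new reading comes with each control period).
- r.capture(name): name is "scene" or "top" or "wrist"; returns the picture (480x640x3 uint8, blue, green, red); there is no depth.
- r.camera_info(name): a dict with "fx", "fy", "cx", "cy" (pixels), "view" (4x4, takes a point from world to camera coordinates). Camera axes: x right, y up, looking along -z (the intrinsics and any distortion apply to the point x, -y, -z); pixel columns grow to the right and rows downward; lengths in m; the calibration is good to about 2 mm. A picture is of the moment at which its call begins: read the wrist's pose just before it. camera_info takes no time and is no camera call; for the wrist camera it gives the pose at the moment of the call.
- r.close_job(): hands the job in; it is judged then, once.
The state is a dict: "time_s": time; "joints": joint angles; "qd": joint speeds; "joint_torque": joint torques, N m; "tcp_pos": TCP position; "eef_rot": TCP orientation; "contact_force": force on the tool from outside, world axes, zero at the start; "moment": the same for the moment, N m; "gripper_width": finger opening in m; "gripper_force": force on a finger pad.
Only numpy, scipy, OpenCV 4.12 (cv2) and the standard library are available. Lean on these libraries where they do the work, as an engineer would, in place of code of your own. Each camera call takes 0.05 s, during which the arm holds its last target. There are 200 camera calls.

## Working session

There is one attempt and no reset: what is moved stays moved. The work goes in short steps, Python scripts to look and compute and a tool call to move; the robot and the scene stay as the last step left them, time stands still between calls to the robot, and variables do not carry over. Pictures are saved under pics/ and viewed, at most 10 in all, crops included, and the job is handed in when it is done.

Besides the shell and the picture viewer there is one more tool, called after ">>>" as name([rows], argument=value, ...), one row to a line, values as JSON. jog_arm: Moves the arm, as the interface text tells. Its arguments: {"type":"object","properties":{"deltas":{"type":"array"},"force":{"type":"number"}},"required":["deltas"]}

```bash
mkdir -p pics; cat > h.py <<'E'
import numpy as np, cv2
from plant import r
def ray(name,u,v,ci=None):
    c=ci or r.camera_info(name); V=np.array(c["view"]); R=V[:3,:3]; t=V[:3,3]
    d=np.array([(u-c["cx"])/c["fx"],-(v-c["cy"])/c["fy"],-1.]); return -R.T@t, R.T@d
def onz(name,u,v,z,ci=None):
    o,d=ray(name,u,v,ci); return o+d*(z-o[2])/d[2]
def proj(name,p,ci=None):
    c=ci or r.camera_info(name); q=np.array(c["view"])@np.append(p,1); return c["cx"]+c["fx"]*q[0]/-q[2], c["cy"]-c["fy"]*q[1]/-q[2]
E
python3 - <<'E'
from h import *
for n in("scene","top","wrist"):
    cv2.imwrite(f"pics/{n}0.png",r.capture(n)); c=r.camera_info(n); print(n,{k:(np.round(v,3).tolist()) for k,v in c.items() if not isinstance(v,str)})
print(r.get_state())
E
```

```text
scene {'fx': 505.506, 'fy': 505.506, 'cx': 324.286, 'cy': 234.43, 'view': [[-0.736, -0.677, 0.002, 0.38], [0.45, -0.488, 0.748, -0.354], [-0.505, 0.551, 0.664, -1.163], [0.0, 0.0, 0.0, 1.0]]}
top {'fx': 442.749, 'fy': 442.749, 'cx': 318.298, 'cy': 239.219, 'view': [[-0.005, -1.0, 0.018, -0.03], [0.998, -0.004, 0.06, -0.56], [-0.06, 0.018, 0.998, -0.993], [0.0, 0.0, 0.0, 1.0]]}
wrist {'fx': 351.404, 'fy': 351.404, 'cx': 314.563, 'cy': 245.033, 'view': [[-0.424, 0.906, 0.001, 0.674], [-0.877, -0.41, -0.25, 0.033], [-0.225, -0.107, 0.968, -0.389], [0.0, 0.0, 0.0, 1.0]]}
{'time_s': 0.15, 'joints': array([-4.84091722e+01,  2.05832275e+01,  6.47430513e-01, -1.06416382e-02,
       -7.01357323e+01, -1.65075143e+01]), 'qd': array([ 0.03606085, -0.18834125,  0.20710031,  0.03505908,  0.0752858 ,
        0.01658899]), 'joint_torque': array([-2.47883720e-03, -5.83272779e+01,  2.93290097e+01,  7.00099915e+00,
        8.85029265e-03, -1.00697121e-04]), 'tcp_pos': array([ 0.28598978, -0.61106707,  0.24484887]), 'eef_rot': array([ 1.79928576e+02, -1.07328778e-02, -1.54920302e+02]), 'contact_force': array([-0.16259319,  0.15789409,  0.0431455 ]), 'moment': array([-0.01169697, -0.0367344 , -0.01173028]), 'gripper_force': 0.0, 'gripper_width': 0.0875728033854048}
```

View pics/top0.png

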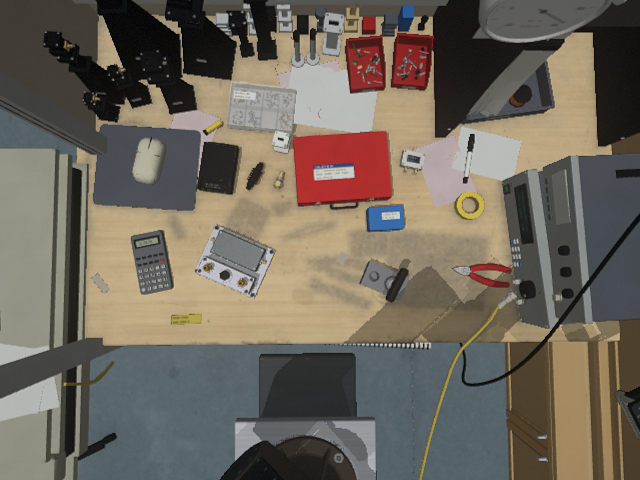

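View pics/scene0.png

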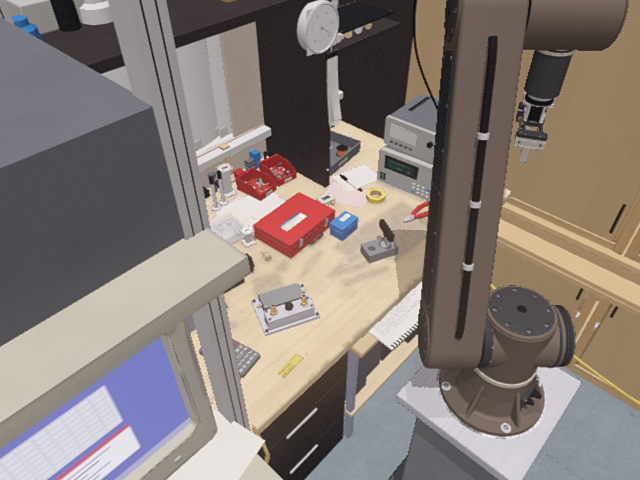

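The top view shows the holder near (385,281) with the key's black handle near (397,284), and the plug near (225,276) between the barbs at (208,267) and (242,286). In the scene view the key is near (387,235).

```bash
python3 - <<'E'
from h import *
im=cv2.imread("pics/top0.png")
a=cv2.resize(im[240:320,345:425],(400,400),interpolation=cv2.INTER_CUBIC);b=cv2.resize(im[220:300,190:270],(400,400),interpolation=cv2.INTER_CUBIC)
cv2.imwrite("pics/c0.png",np.hstack([a,b]))
g=im.max(2)
def blob(x0,x1,y0,y1,th):
    m=(g[y0:y1,x0:x1]<th).astype(np.uint8); n,l,s,c=cv2.connectedComponentsWithStats(m)
    for i in range(1,n):
        if s[i,4]>25:
            p=np.argwhere(l==i)[:,::-1].astype(np.float32)+[x0,y0]; print(s[i],c[i]+[x0,y0],cv2.minAreaRect(p.astype(np.float32)))
blob(375,420,255,310,55); blob(205,245,255,295,60)
print(onz("top",397,284,.09),onz("top",225,276,.06))
E
```

```text
[ 11  13  22  34 309] [396.31067961 284.55339806] ((396.4000549316406, 284.20001220703125), (8.944271087646484, 35.77708435058594), 26.56505012512207)
[15 16  9  9 61] [224.08196721 274.75409836] ((224.0, 275.0), (8.0, 8.0), 90.0)
[ 0.45976499 -0.19641489  0.09      ] [0.47787409 0.17100681 0.06      ]
```

View pics/c0.png

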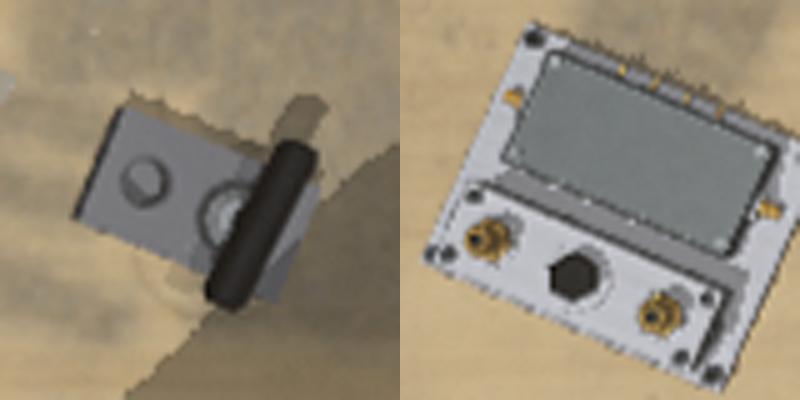

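The crop shows the handle's long axis from (297,150) to (228,300) and the plug hexagon at (575,278) between the barbs at (490,240) and (660,315). Next I'll check it against the scene view and find out how tall the barbs are.

```bash
python3 - <<'E'
from h import *
im=cv2.imread("pics/scene0.png")
a=cv2.resize(im[210:270,350:410],(400,400),interpolation=cv2.INTER_CUBIC);b=cv2.resize(im[280:340,250:310],(400,400),interpolation=cv2.INTER_CUBIC)
cv2.imwrite("pics/c1.png",np.hstack([a,b]))
# holder wide hole / narrow hole centres on z=.03, handle top ends on z=.096
f=lambda u,v,z:onz("top",345+u/5,240+v/5,z)
g=lambda u,v,z:onz("top",190+(u-400)/5,220+v/5,z)
print("narrow",f(145,183,.03)); 
e1,e2=f(297,150,.096),f(228,300,.096); print("handle",e1,e2,(e1+e2)/2,np.hypot(*(e1-e2)[:2]),np.degrees(np.arctan2(*(e1-e2)[1::-1])))
c=[f(120,107,.03),f(75,215,.03)]; print("holder edge",c,np.degrees(np.arctan2(*(c[0]-c[1])[1::-1])))
P=g(574,277,.06); print("plug",P,proj("scene",P))
for z in(.075,.119):
  l,q=g(485,241,z),g(658,315,z); print(z,"barbs",l,q,np.hypot(*(l-q)[:2]),(l+q)/2,proj("scene",l),proj("scene",q))
k=(e1+e2)/2; k[2]=.096; print(proj("scene",k))
c=r.camera_info("wrist");V=np.array(c["view"]);print("wristcam",-V[:3,:3].T@V[:3,3])
E
```

```text
narrow [ 0.47410519 -0.15659656  0.03      ]
handle [ 0.48921148 -0.21129938  0.096     ] [ 0.42677715 -0.1812898   0.096     ] [ 0.45799432 -0.19629459  0.096     ] 0.06927207588139836 -25.67165988329442
holder edge [array([ 0.50824512, -0.14574842,  0.03      ]), array([ 0.45997208, -0.12495136,  0.03      ])] -23.307415144988582
plug [0.47917115 0.17144816 0.06      ] (np.float64(289.1902323105968), np.float64(304.99719318124363))
0.075 barbs [0.49497571 0.20649455 0.075     ] [0.46314366 0.13279035 0.075     ] 0.08028441876962088 [0.47905969 0.16964245 0.075     ] (np.float64(274.3032287921534), np.float64(305.69927633954194)) (np.float64(304.35063539668505), np.float64(295.74891604600276))
0.119 barbs [0.49514687 0.19630543 0.119     ] [0.46478927 0.12601518 0.119     ] 0.07656568809438001 [0.47996807 0.16116031 0.119     ] (np.float64(276.1700142728103), np.float64(291.4202082153176)) (np.float64(305.355812285408), np.float64(282.01122882517666))
(np.float64(386.2055672685037), np.float64(227.63225588499085))
wristcam [ 0.22676875 -0.63821687  0.38414101]
```

View pics/c1.png

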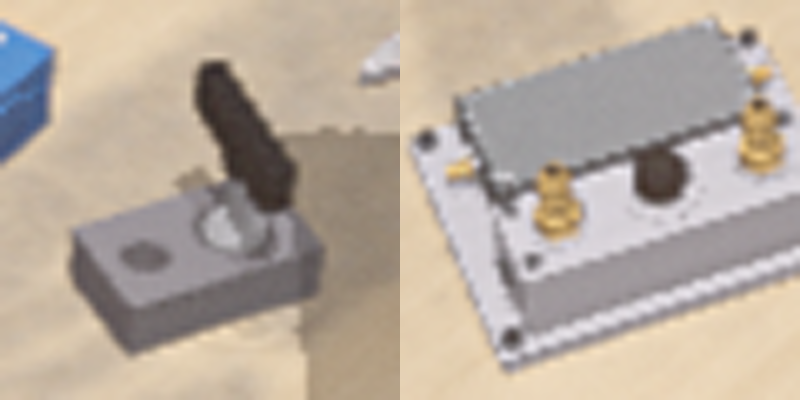

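The barb tops sit at (273,305) and (304,295), which fits z = 75 mm, so the handle clears them on the plug. The handle centre is about (0.458,-0.196) with yaw about -25°, which agrees with the holder. I'll move there, staying clear of the instrument.

>>> jog_arm([
  [[1,0.1,3.6,0,0.15],[1,0.1,3.6,0,0.15],[1,0.1,3.6,0,0.15],[1,0.1,3.6,0,0.15],[1,0.1,3.6,0,0.15],[1,0.1,3.6,0,0.15],[1,0.2,3.6,0,0.15],[1,0.2,3.6,0,0.15]],
], force=60)

```text
time_s: 1.15
tcp_pos: [0.2959, -0.3222, 0.2454]
eef_rot: [180.0, 0.0, -85.9]
contact_force: [0.7, 0.7, -0.2]
gripper_width: 0.0875
gripper_force: 0.0
```

>>> jog_arm([
  [[1,2.3,1.8,0,0.15],[1,2.3,1.8,0,0.15],[1,2.3,1.8,0,0.15],[1,2.3,1.8,0,0.15],[1,2.3,1.8,0,0.15],[1,2.3,1.8,0,0.15],[1,2.4,1.9,0,0.15],[1,0,0,0,0]],
])

```text
time_s: 2.15
tcp_pos: [0.4592, -0.1953, 0.2451]
eef_rot: [180.0, 0.0, -25.8]
contact_force: [-0.8, 0.4, 0.6]
gripper_width: 0.0877
gripper_force: 0.0
```

```bash
python3 - <<'E'
from h import *
s=r.get_state(); print(s["time_s"],s["tcp_pos"],s["eef_rot"],s["joints"])
ci=r.camera_info("wrist"); im=r.capture("wrist"); cv2.imwrite("pics/w1.png",im); np.save("w1.npy",ci,allow_pickle=True)
print(proj("wrist",[.458,-.196,.096],ci))
E
```

```text
2.15 [ 0.45921838 -0.19533994  0.24514637] [ 1.79988097e+02  3.05342686e-02 -2.58316632e+01] [-4.42776274e-01  3.83730881e+00 -2.10169086e+01 -2.57644320e-03
 -6.51784714e+01  6.46121985e+01]
(np.float64(317.9440603230412), np.float64(237.79289748325422))
```

View pics/w1.png

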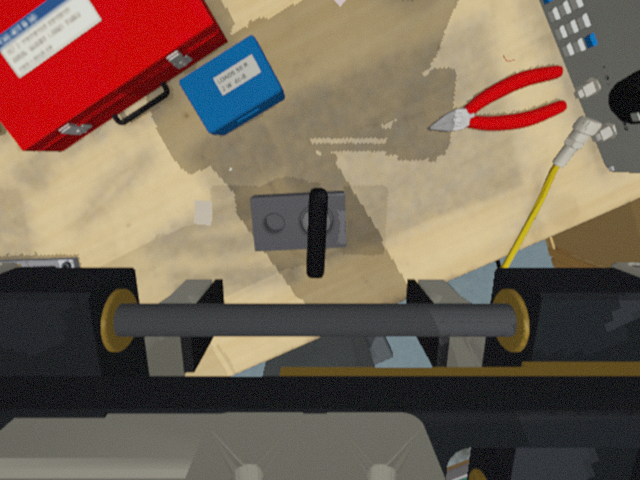

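The wrist view shows the handle as a near-vertical bar from (318,188) to (316,277), with the holder behind it. Now I'll measure its axis.

```bash
python3 - <<'E'
from h import *
ci=np.load("w1.npy",allow_pickle=True).item(); im=cv2.imread("pics/w1.png")
m=np.zeros(im.shape[:2],np.uint8); m[180:282,295:340]=(im.max(2)[180:282,295:340]<45)
n,l,s,c=cv2.connectedComponentsWithStats(m); i=1+s[1:,4].argmax(); print(s[i],c[i])
p=np.argwhere(l==i)[:,::-1]
rows=[]
for v in range(s[i,1]+6,s[i,1]+s[i,3]-6):
    u=p[p[:,1]==v][:,0]; rows.append([u.min(),u.max()+1,v])
rows=np.array(rows); print(rows[::12])
x=(rows[:,0]+rows[:,1])/2; k=np.polyfit(rows[:,2],x,1)
a,b=[onz("wrist",np.polyval(k,v),v,.094,ci) for v in(s[i,1],s[i,1]+s[i,3])]
print(a,b,(a+b)/2,np.hypot(*(a-b)[:2]),np.degrees(np.arctan2(*(a-b)[1::-1])))
E
```

```text
[ 307  189   21   88 1513] [316.51883675 231.80634501]
[[309 328 195]
 [309 327 207]
 [309 326 219]
 [308 326 231]
 [308 325 243]
 [307 324 255]
 [307 324 267]]
[ 0.49423509 -0.21440051  0.094     ] [ 0.42693417 -0.17822778  0.094     ] [ 0.46058463 -0.19631414  0.094     ] 0.07640602565443569 -28.257026969228974
```

>>> jog_arm([
  [[1,0.1,-0.1,-3.0,-0.042],[1,0,0,-3.5,0],[1,0,0,-3.5,0],[1,0,0,-3.5,0],[1,0,0,-2.0,0],[1,0,0,-0.7,0],[0,0,0,0,0],[-0.4,0,0,0,0]],
], force=60)

```text
time_s: 3.2
tcp_pos: [0.4597, -0.1975, 0.0845]
eef_rot: [-180.0, -0.1, -28.4]
contact_force: [-1.2, -0.1, 0.3]
gripper_width: 0.0729
gripper_force: 0.0
```

>>> jog_arm([
  [[-1,0,0,0,0],[-1,0,0,0,0],[-1,0,0,0,0],[-1,0,0,0,0],[-1,0,0,0,0]],
])

```text
time_s: 3.82
tcp_pos: [0.4591, -0.1973, 0.0835]
eef_rot: [180.0, 0.0, -28.4]
contact_force: [0.6, -0.2, -0.8]
gripper_width: 0.0231
gripper_force: 0.0
```

```bash
python3 - <<'E'
from h import *
s=r.get_state(); print(s)
E
```

```text
{'time_s': 3.825, 'joints': array([-6.88870037e-01,  1.40565684e+01, -3.30797177e+01, -1.39415726e-03,
       -4.28683836e+01,  6.22782092e+01]), 'qd': array([-0.03865666,  0.10634122,  0.07415647, -0.01320947, -0.04743267,
        0.06444856]), 'joint_torque': array([ 2.46776457e-03, -4.13438666e+01,  2.12974906e+01,  5.00983089e+00,
        8.58463906e-02, -2.51319361e-04]), 'tcp_pos': array([ 0.45911159, -0.19732811,  0.08353508]), 'eef_rot': array([ 1.79998667e+02,  4.57483803e-03, -2.84116827e+01]), 'contact_force': array([ 0.55614108, -0.16380981, -0.83814763]), 'moment': array([-0.04326367,  0.17205882,  0.00622097]), 'gripper_force': 0.0, 'gripper_width': 0.023084907471928193}
```

>>> jog_arm([
  [[-1,0,0,0,0],[-1,0,0,0,0],[-1,0,0,0,0],[-1,0,0,0,0],[-1,0,0,0,0]],
])

```text
time_s: 4.45
tcp_pos: [0.4591, -0.1973, 0.0835]
eef_rot: [-180.0, 0.0, -28.4]
contact_force: [0.5, -0.2, -0.9]
gripper_width: 0.0161
gripper_force: 60.0
```

>>> jog_arm([
  [[-1,0,0,1,0],[-1,0,0,2,0],[-1,0,0,3,0],[-1,0,0,3,0],[-1,0,0,3,0],[-1,0,0,3,0],[-1,0,0,3,0],[-1,0,0,0,0]],
])

```text
time_s: 5.45
tcp_pos: [0.4601, -0.1975, 0.2664]
eef_rot: [-179.9, -0.3, -28.4]
contact_force: [-0.5, -0.7, -2.9]
gripper_width: 0.0152
gripper_force: 60.0
```

The gripper is holding the key, and the measured load matches its weight. I'll carry it to just short of the plug and look from close by.

>>> jog_arm([
  [[-1,-0.2,2.5,0,0],[-1,-0.3,4.5,0,0],[-1,-0.3,5.5,0,0],[-1,-0.3,5.8,0,0],[-1,-0.3,5.8,0,0],[-1,-0.3,5.8,0,0],[-1,-0.3,5.3,0,0],[-1,-0.4,4.0,0,0]],
])

```text
time_s: 6.45
tcp_pos: [0.4341, 0.1964, 0.2628]
eef_rot: [179.9, 0.0, -28.3]
contact_force: [-0.5, -0.9, -1.5]
gripper_width: 0.0155
gripper_force: 60.0
```

>>> jog_arm([
  [[-1,0,0,0,0],[-1,0,0,0,0]],
])

```text
time_s: 6.7
tcp_pos: [0.4345, 0.1942, 0.2628]
eef_rot: [179.9, 0.0, -28.4]
contact_force: [-0.6, -0.4, -1.9]
gripper_width: 0.0153
gripper_force: 60.0
```

```bash
python3 - <<'E'
from h import *
s=r.get_state(); print(s["time_s"],s["tcp_pos"],s["eef_rot"],s["joints"],s["moment"],s["contact_force"])
ci=r.camera_info("wrist"); im=r.capture("wrist"); cv2.imwrite("pics/w2.png",im); np.save("w2.npy",ci,allow_pickle=True)
u,v=map(int,proj("wrist",[.479,.171,.06],ci)); print(u,v)
print(proj("wrist",s["tcp_pos"]-[0,0,.075],ci))
im0=im.copy()
cv2.imwrite("pics/w2c.png",np.hstack([im[:, 140:500], cv2.resize(im[max(v-40,0):v+40,u-40:u+40],(440,480),interpolation=cv2.INTER_CUBIC)]))
E
```

```text
6.7 [0.43454078 0.19424481 0.26284675] [ 1.79910087e+02  3.71031805e-02 -2.83738898e+01] [ 4.78364138e+01  7.99169835e-01 -2.18337773e+01 -1.58093570e-02
 -6.74632194e+01  1.37957972e+01] [-0.05524739  0.11340347 -0.03387959] [-0.64316788 -0.43229161 -1.86346942]
315 172
(np.float64(317.2391720770736), np.float64(263.2884517638709))
```

View pics/w2c.png

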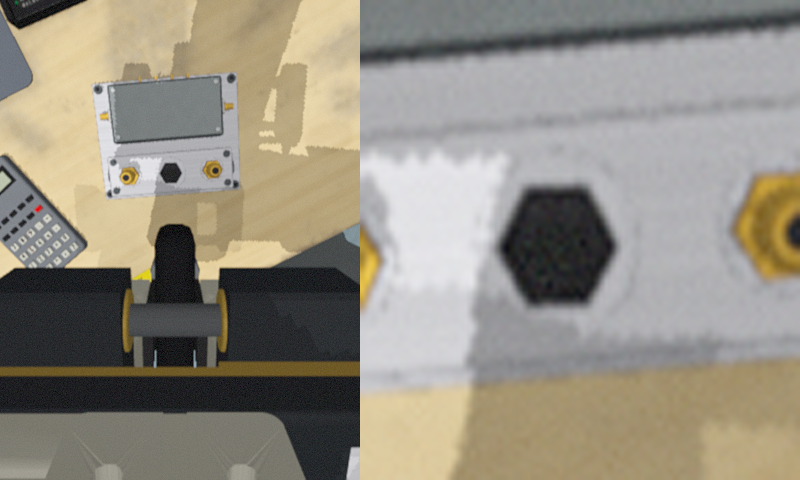

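The right-hand crop shows the plug hexagon centred at about (560,245), full-frame near (315,172), with its flats at the top and bottom. It is nearly aligned with the key already. Now I'll measure it precisely.

```bash
cat > hexm.py <<'E'
from h import *
def hexm(im,ci,guess):
    u,v=map(int,proj("wrist",guess,ci))
    g=cv2.GaussianBlur(im.max(2),(0,0),.7); y0,x0=v-22,u-22
    m=(g[y0:y0+44,x0:x0+44]<85).astype(np.uint8)
    n,l,s,c=cv2.connectedComponentsWithStats(m); i=l[22,22] or 1+s[1:,4].argmax()
    k=max(cv2.findContours((l==i).astype(np.uint8),0,cv2.CHAIN_APPROX_NONE)[0],key=len)[:,0]+[x0,y0]
    o,d=ray("wrist",*c[i]+[x0,y0],ci); print("blob",s[i],c[i]+[x0,y0],"cam",o,"tilt",d/abs(d[2]))
    P=np.array([onz("wrist",a,b,.058,ci)[:2] for a,b in k]); print("mean",cv2.minEnclosingCircle((P*1000).astype(np.float32)))
    q=np.array([onz("wrist",a,b,.058,ci)[:2] for a,b in np.argwhere(l==i)[:,::-1]+[x0,y0]]); C=q.mean(0)
    # hexagon direction: 6th harmonic of the boundary radius (corners), and support widths
    th=np.radians(np.arange(0,180,1)); W=np.array([np.ptp(P@[np.cos(t),np.sin(t)]) for t in th])
    A=np.angle((W*np.exp(1j*6*th)).sum()); print("centroid",C,"flats normal dir mod60",np.degrees((A+np.pi)/6)%60-60)
    t=np.degrees(th); 
    for a in (-30,30,90): 
        f=np.radians(np.degrees((A+np.pi)/6)%60+a-30); w=P@[np.cos(f),np.sin(f)]; print(round(np.degrees(f),1),"width",np.ptp(w),"mid",(w.max()+w.min())/2-C@[np.cos(f),np.sin(f)])
    return C
if __name__=="__main__":
    C=hexm(cv2.imread("pics/w2.png"),np.load("w2.npy",allow_pickle=True).item(),[.479,.171,.06])
E
python3 hexm.py; python3 - <<'E'
from h import *
ci=np.load("w2.npy",allow_pickle=True).item(); im=cv2.imread("pics/w2.png")
h=cv2.cvtColor(im,cv2.COLOR_BGR2HSV); m=((h[...,1]>120)&(h[...,0]>10)&(h[...,0]<32)).astype(np.uint8)
n,l,s,c=cv2.connectedComponentsWithStats(m); P=[]
for i in range(1,n):
    if s[i,4]>60 and 140<c[i,1]<210: 
        p=onz("wrist",*c[i],.055,ci); print(s[i],c[i],p)
E
```

```text
blob [  8  14  20  19 292] [310.31849315 172.64041096] cam [0.49508627 0.16396184 0.40207294] tilt [-0.04006452  0.03293608 -1.        ]
mean ((481.22711181640625, 175.50970458984375), 9.598672866821289)
centroid [0.48128777 0.17530157] flats normal dir mod60 -25.337119911587855
-25.3 width 0.017031710288307245 mid -0.00015742302960680687
34.7 width 0.017538023885544096 mid -0.00010142257923251297
94.7 width 0.01768923945878073 mid 7.406628518658032e-05
[343 161  19  17 211] [351.77725118 168.89099526] [0.4652685  0.13844711 0.055     ]
[260 168  19  16 211] [269.12322275 175.37914692] [0.49788236 0.21180688 0.055     ]
```

```bash
python3 - <<'E'
from h import *
ci=np.load("w2.npy",allow_pickle=True).item(); im=cv2.imread("pics/w2.png")
g=im.max(2); print(g[215:250:1,315].tolist()); 
t=np.array([.43454,.19424,.26285]); a=np.radians(-28.4); X=np.array([np.cos(a),np.sin(a)]);Y=np.array([-X[1],X[0]])
for v in (222,223,224,225,226):
  print(v,[tuple(np.round(1000*np.array([(onz("wrist",315,v,t[2]+z,ci)-t)[:2]@q for q in(X,Y)]),1)) for z in(.0125,.0,-.0155)])
for v in(232,240,250):
  u=np.where(g[v,280:350]<50)[0]+280; print(v,u.min(),u.max(), [round(1000*float((onz("wrist",(u.min()+u.max()+1)/2,v,t[2]+.0125,ci)-t)[:2]@Y),1)])
C=np.array([.4814,.1752]); print("go",(C-t[:2])*100)
E
```

```text
[166, 167, 169, 169, 168, 165, 170, 165, 136, 70, 17, 0, 28, 25, 28, 28, 23, 22, 13, 23, 24, 24, 18, 39, 24, 19, 28, 18, 28, 31, 26, 31, 41, 33, 23]
222 [(np.float64(43.5), np.float64(1.7)), (np.float64(41.1), np.float64(1.7)), (np.float64(38.1), np.float64(1.7))]
223 [(np.float64(43.1), np.float64(1.7)), (np.float64(40.7), np.float64(1.7)), (np.float64(37.7), np.float64(1.7))]
224 [(np.float64(42.7), np.float64(1.7)), (np.float64(40.3), np.float64(1.7)), (np.float64(37.2), np.float64(1.7))]
225 [(np.float64(42.4), np.float64(1.7)), (np.float64(39.9), np.float64(1.7)), (np.float64(36.8), np.float64(1.7))]
226 [(np.float64(42.0), np.float64(1.7)), (np.float64(39.5), np.float64(1.7)), (np.float64(36.3), np.float64(1.7))]
232 299 330 [1.7]
240 296 333 [1.7]
250 296 333 [1.7]
go [ 4.686 -1.904]
```

>>> jog_arm([
  [[-1,1.13,-0.5,0,0.05],[-1,1.13,-0.5,0,0],[-1,1.13,-0.5,0,0],[-1,1.14,-0.5,0,0],[-1,0,0,-3,0],[-1,0,0,-4,0],[-1,0,0,-3.4,0],[-1,0,0,-1.4,0]],
])

```text
time_s: 7.75
tcp_pos: [0.48, 0.1737, 0.1437]
eef_rot: [179.8, 0.1, -25.6]
contact_force: [0.1, 0.3, -2.0]
gripper_width: 0.0158
gripper_force: 60.0
```

>>> jog_arm([
  [[-1,0,0,0,0],[-1,0,0,0,0]],
])

```text
time_s: 8.0
tcp_pos: [0.4814, 0.1752, 0.1469]
eef_rot: [-179.9, -0.1, -25.5]
contact_force: [-0.8, 1.1, -2.1]
gripper_width: 0.0159
gripper_force: 60.0
```

```bash
python3 - <<'E'
from h import *
s=r.get_state(); print(s["time_s"],s["tcp_pos"],s["eef_rot"],s["moment"],s["contact_force"])
n=0
a=r.capture("wrist"); b=r.capture("scene"); cv2.imwrite("pics/s3.png",b)
cv2.imwrite("pics/w3.png",np.hstack([a[60:460,120:520],cv2.resize(b[250:330,250:330],(400,400),interpolation=cv2.INTER_CUBIC)]))
E
```

```text
8.0 [0.48137858 0.17517018 0.14687642] [-1.79903398e+02 -6.64632694e-02 -2.55328803e+01] [-0.12159743  0.08516997  0.04604422] [-0.81276154  1.13028689 -2.07884144]
```

View pics/w3.png

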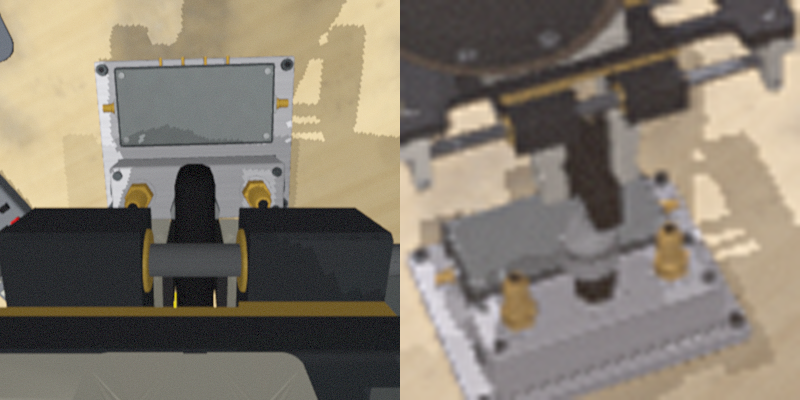

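The scene crop shows the socket just above the plug, displaced slightly left: about (590,238) against (597,285). That agrees with the state, which reads +1.6/+1.0 mm off my target, so I'll correct it.

>>> jog_arm([
  [[-1,-0.15,-0.1,-0.3,0],[-1,0,0,0,0],[-1,0,0,0,0],[-1,0,0,0,0]],
])

```text
time_s: 8.6
tcp_pos: [0.479, 0.1737, 0.1426]
eef_rot: [-180.0, -0.0, -25.5]
contact_force: [0.5, 0.3, -2.7]
gripper_width: 0.0157
gripper_force: 60.0
```

```bash
python3 - <<'E'
from h import *
s=r.get_state(); print(s["time_s"],s["tcp_pos"],s["eef_rot"],s["moment"],s["contact_force"],s["qd"])
b=r.capture("scene"); cv2.imwrite("pics/s4.png",b)
g=b.max(2)
for v in range(290,312): print(v,g[v,356-80:384-70].tolist())
print(proj("scene",[.4798,.1742,.06]),proj("scene",[.4798,.1742,.08]))
E
```

```text
8.6 [0.47900413 0.17373021 0.1426427 ] [-1.79993224e+02 -6.93487898e-03 -2.55367181e+01] [-0.02960032  0.21516838  0.00959041] [ 0.45310046  0.29942133 -2.71204027] [ 0.04287477  0.06979963 -0.0511945  -0.04038493  0.06642455 -0.08648885]
290 [124, 120, 122, 135, 152, 152, 151, 153, 143, 73, 71, 57, 59, 56, 61, 60, 60, 55, 60, 87, 125, 123, 123, 121, 117, 137, 183, 187, 182, 178, 167, 175, 177, 197, 228, 228, 227, 229]
291 [121, 121, 120, 128, 148, 149, 142, 133, 126, 97, 102, 87, 59, 58, 53, 59, 59, 56, 56, 82, 128, 122, 123, 123, 123, 126, 133, 157, 161, 158, 157, 163, 176, 194, 228, 228, 228, 229]
292 [121, 121, 121, 122, 127, 125, 121, 121, 118, 123, 125, 116, 65, 54, 57, 59, 54, 58, 53, 79, 127, 126, 126, 121, 121, 117, 113, 135, 150, 170, 172, 169, 178, 200, 228, 229, 228, 230]
293 [124, 122, 122, 120, 118, 120, 122, 121, 123, 123, 126, 119, 90, 56, 52, 57, 57, 53, 60, 83, 122, 124, 125, 125, 123, 127, 134, 127, 146, 157, 168, 163, 185, 230, 231, 230, 231, 231]
294 [124, 120, 122, 120, 120, 121, 121, 124, 120, 127, 133, 129, 121, 64, 57, 61, 61, 56, 57, 80, 125, 123, 123, 122, 
[... 2738 characters left out ...]
40, 147, 149, 148, 149, 148, 147, 149, 145, 117, 85, 59, 56, 62, 67, 74, 110, 151, 151, 146, 146, 147, 148, 149, 148, 148, 150, 156, 168, 168, 168, 155, 136, 132, 134, 133, 134, 133]
310 [138, 138, 150, 149, 148, 148, 146, 148, 145, 150, 139, 102, 87, 98, 113, 131, 148, 151, 148, 148, 147, 147, 149, 148, 150, 150, 149, 153, 148, 135, 134, 136, 133, 135, 134, 136, 137, 136]
311 [144, 134, 148, 148, 148, 149, 149, 147, 145, 148, 149, 153, 157, 153, 151, 149, 148, 151, 148, 149, 150, 151, 149, 149, 151, 145, 134, 133, 135, 134, 133, 136, 135, 138, 137, 137, 137, 137]
(np.float64(288.23139379718066), np.float64(305.48554444090064)) (np.float64(287.86559614725786), np.float64(300.21958934243435))
```

>>> jog_arm([
  [[-1,0.05,0.03,-0.2,0],[-1,0,0,-0.2,0],[-1,0,0,-0.2,0],[-1,0,0,-0.2,0],[-1,0,0,0,0]],
])

```text
time_s: 9.28
tcp_pos: [0.4794, 0.1739, 0.1344]
eef_rot: [180.0, 0.0, -25.5]
contact_force: [0.2, -0.6, -2.8]
gripper_width: 0.0153
gripper_force: 60.0
```

```bash
cat > st.py <<'E'
from plant import r
import numpy as np
s=r.get_state(); print(s["time_s"],*[np.round(s[k],4) for k in("tcp_pos","eef_rot","moment","contact_force")],round(s["joints"][5],1))
E
python3 st.py
```

```text
9.275 [0.4794 0.1739 0.1344] [ 1.79981e+02  7.30000e-03 -2.55457e+01] [-0.1071  0.1174 -0.0459] [ 0.2054 -0.5549 -2.7854] 22.4
```

>>> jog_arm([
  [[-1,0,0,-0.15,0],[-1,0,0,-0.15,0],[-1,0,0,0,0]],
])

```text
time_s: 9.65
tcp_pos: [0.48, 0.1741, 0.1319]
eef_rot: [-180.0, -0.1, -25.5]
contact_force: [1.5, -0.8, -1.0]
gripper_width: 0.0162
gripper_force: 60.0
```

```bash
python3 st.py
```

```text
9.65 [0.48   0.1741 0.1319] [-1.799545e+02 -5.110000e-02 -2.552700e+01] [-0.5393 -0.7867 -0.0308] [ 1.5242 -0.8055 -0.9629] 22.4
```

>>> jog_arm([
  [[-1,0,0,-0.1,0],[-1,0,0,0,0]],
])

```text
time_s: 9.9
tcp_pos: [0.4798, 0.1741, 0.1306]
eef_rot: [-180.0, -0.0, -25.5]
contact_force: [3.0, -2.0, -1.9]
gripper_width: 0.0158
gripper_force: 60.0
```

```bash
python3 st.py
```

```text
9.9 [0.4798 0.1741 0.1306] [-1.799743e+02 -3.300000e-02 -2.553370e+01] [-0.6736 -1.2554  0.0091] [ 2.9503 -1.9991 -1.9355] 22.4
```

The lateral reaction points along the tool's +x, so I'll ease that way.

>>> jog_arm([
  [[-1,0.07,-0.04,0,0],[-1,0,0,0,0],[-1,0,0,0,0]],
])

```text
time_s: 10.28
tcp_pos: [0.4801, 0.1736, 0.1305]
eef_rot: [-180.0, 0.0, -25.5]
contact_force: [1.4, 0.4, -2.0]
gripper_width: 0.0156
gripper_force: 60.0
```

```bash
python3 st.py
```

```text
10.275 [0.4801 0.1736 0.1305] [-1.799985e+02  8.700000e-03 -2.554340e+01] [-0.0492 -0.6942 -0.0115] [ 1.3769  0.4266 -2.0386] 22.5
```

>>> jog_arm([
  [[-1,0.06,0,0,0],[-1,0,0,-0.15,0],[-1,0,0,-0.15,0],[-1,0,0,0,0]],
])

```text
time_s: 10.78
tcp_pos: [0.4805, 0.1735, 0.1273]
eef_rot: [180.0, 0.0, -25.5]
contact_force: [0.1, -0.0, -2.5]
gripper_width: 0.0157
gripper_force: 60.0
```

```bash
python3 st.py
```

```text
10.775 [0.4805 0.1735 0.1273] [ 1.799701e+02  2.220000e-02 -2.554580e+01] [ 0.023   0.0293 -0.0247] [ 0.1341 -0.04   -2.4966] 22.6
```

>>> jog_arm([
  [[-1,0,0,-0.1,0],[-1,0,0,-0.1,0],[-1,0,0,0,0]],
])

```text
time_s: 11.15
tcp_pos: [0.4806, 0.1735, 0.1255]
eef_rot: [180.0, 0.0, -25.5]
contact_force: [-0.5, -0.8, -1.6]
gripper_width: 0.0157
gripper_force: 60.0
```

```bash
python3 st.py
```

```text
11.15 [0.4806 0.1735 0.1255] [ 1.799839e+02  6.100000e-03 -2.554510e+01] [-0.0889  0.199   0.0014] [-0.5306 -0.7557 -1.5658] 22.6
```

>>> jog_arm([
  [[-1,0,0,-0.08,0],[-1,0,0,0,0]],
])

```text
time_s: 11.4
tcp_pos: [0.4808, 0.1735, 0.1253]
eef_rot: [180.0, -0.0, -25.5]
contact_force: [-3.2, -0.9, 5.1]
gripper_width: 0.0157
gripper_force: 60.0
```

```bash
python3 st.py
```

```text
11.4 [0.4808 0.1735 0.1253] [ 1.799975e+02 -1.630000e-02 -2.552600e+01] [-0.3837  1.0802 -0.0082] [-3.1607 -0.8675  5.064 ] 22.6
```

It's bottomed and fully fitted. I'll ease off slightly and start turning clockwise.

>>> jog_arm([
  [[-1,-0.03,0,0.05,0],[-1,0,0,0,-0.1],[-1,0,0,0,-0.1],[-1,0,0,0,-0.1],[-1,0,0,0,0],[-1,0,0,0,0]],
])

```text
time_s: 12.15
tcp_pos: [0.4806, 0.1736, 0.1254]
eef_rot: [-180.0, -0.0, -42.6]
contact_force: [-0.3, -1.2, 1.5]
gripper_width: 0.0158
gripper_force: 60.0
```

```bash
python3 st.py
```

```text
12.15 [0.4806 0.1736 0.1254] [-1.799855e+02 -1.310000e-02 -4.260210e+01] [-0.5287  0.1474  0.0363] [-0.2537 -1.1549  1.5085] 5.5
```

>>> jog_arm([
  [[-1,0,0,0,-0.07],[-1,0,0,0,-0.07],[-1,0,0,0,0],[-1,0,0,0,0]],
])

```text
time_s: 12.65
tcp_pos: [0.4805, 0.1735, 0.1254]
eef_rot: [-180.0, -0.0, -50.6]
contact_force: [0.7, -2.2, 2.6]
gripper_width: 0.016
gripper_force: 60.0
```

```bash
python3 st.py
```

```text
12.65 [0.4805 0.1735 0.1254] [-1.799929e+02 -6.500000e-03 -5.062740e+01] [-0.6887  0.1908  0.0179] [ 0.7142 -2.2352  2.6211] -2.5
```

```bash
cat > mz.py <<'E'
from plant import r
import numpy as np,sys
L=[]
for i in range(int(sys.argv[1])): r.capture("wrist"); s=r.get_state(); L.append(np.r_[s["moment"],s["contact_force"]])
L=np.array(L); print(round(s["time_s"],2),"yaw",round(s["eef_rot"][2],2),"Mz",L[:,2].round(3),L.mean(0).round(3),s["tcp_pos"].round(4))
E
python3 mz.py 4
```

```text
12.85 yaw -50.71 Mz [0.023 0.02  0.034 0.035] [-0.728  0.19   0.028  0.025 -1.457  3.654] [0.4805 0.1736 0.1254]
```

>>> jog_arm([
  [[-1,0,0,0,-0.07],[-1,0,0,0,-0.07],[-1,0,0,0,0]],
])

```text
time_s: 13.22
tcp_pos: [0.4804, 0.1735, 0.1253]
eef_rot: [180.0, -0.0, -58.7]
contact_force: [-0.1, -1.7, 3.5]
gripper_width: 0.0158
gripper_force: 60.0
```

```bash
python3 mz.py 4
```

```text
13.43 yaw -58.7 Mz [0.151 0.089 0.132 0.065] [-0.866  0.295  0.109 -0.395 -1.904  4.14 ] [0.4804 0.1735 0.1253]
```

>>> jog_arm([
  [[-1,0,0,0,-0.05],[-1,0,0,0,-0.05],[-1,0,0,0,0]],
])

```text
time_s: 13.8
tcp_pos: [0.4804, 0.1735, 0.1253]
eef_rot: [180.0, -0.0, -64.4]
contact_force: [-0.9, -2.3, 4.7]
gripper_width: 0.0161
gripper_force: 60.0
```

```bash
python3 mz.py 4
```

```text
14.0 yaw -64.44 Mz [0.119 0.119 0.085 0.145] [-0.945  0.457  0.117 -0.754 -2.2    5.101] [0.4804 0.1735 0.1253]
```

>>> jog_arm([
  [[-1,0,-0.03,0.03,-0.05],[-1,0,0,0,-0.05],[-1,0,0,0,-0.05],[-1,0,0,0,0]],
])

```text
time_s: 14.5
tcp_pos: [0.4803, 0.1734, 0.1254]
eef_rot: [180.0, 0.0, -73.0]
contact_force: [-0.4, -1.0, 2.2]
gripper_width: 0.0158
gripper_force: 60.0
```

```bash
python3 mz.py 6
```

```text
14.8 yaw -73.07 Mz [0.233 0.19  0.275 0.148 0.226 0.249] [-0.363  0.471  0.22  -0.369 -0.634  2.088] [0.4803 0.1733 0.1254]
```

>>> jog_arm([
  [[-1,0,0,0,-0.05],[-1,0,0,0,-0.05],[-1,0,0,0,0]],
])

```text
time_s: 15.18
tcp_pos: [0.4803, 0.1733, 0.1254]
eef_rot: [180.0, 0.0, -78.8]
contact_force: [-1.6, -0.3, 1.1]
gripper_width: 0.0158
gripper_force: 60.0
```

```bash
python3 mz.py 6
```

```text
15.47 yaw -78.8 Mz [0.216 0.189 0.227 0.154 0.212 0.24 ] [-0.124  0.693  0.206 -1.555 -0.459  0.442] [0.4803 0.1733 0.1255]
```

>>> jog_arm([
  [[-1,0.02,0,0,-0.06],[-1,0,0,0,-0.06],[-1,0,0,0,-0.06],[-1,0,0,0,0]],
])

```text
time_s: 15.98
tcp_pos: [0.4803, 0.1732, 0.1254]
eef_rot: [180.0, -0.0, -89.1]
contact_force: [-2.0, -0.7, 1.0]
gripper_width: 0.0154
gripper_force: 60.0
```

```bash
python3 mz.py 12
```

```text
16.57 yaw -89.14 Mz [0.325 0.256 0.265 0.208 0.278 0.301 0.262 0.217 0.238 0.236 0.193 0.235] [ 0.148  1.584  0.251 -3.628  0.091  1.121] [0.4804 0.1732 0.1255]
```

>>> jog_arm([
  [[-1,-0.04,0,0,-0.06],[-1,0,0,0,-0.05],[-1,0,0,0,-0.05],[-1,0,0,0,0]],
])

```text
time_s: 17.08
tcp_pos: [0.4802, 0.1732, 0.1255]
eef_rot: [180.0, -0.0, -98.3]
contact_force: [-3.0, 0.9, -0.1]
gripper_width: 0.0155
gripper_force: 60.0
```

```bash
python3 mz.py 16
```

```text
17.88 yaw -98.31 Mz [0.337 0.362 0.288 0.328 0.321 0.331 0.286 0.283 0.267 0.315 0.263 0.313
 0.304 0.292 0.226 0.259] [ 0.089  1.354  0.298 -2.806  0.156 -0.621] [0.4802 0.1732 0.1255]
```

The torque averages 0.298 N m, so the plug is snug. Now I'll unwind the shaft twist and check it's unloaded before lifting.

>>> jog_arm([
  [[-1,0,0,0,0.1],[-1,0,0,0,0.1],[-1,0,0,0,0.08],[-1,-0.04,0,0,0],[-1,0,0,0,0]],
])

```text
time_s: 18.5
tcp_pos: [0.4801, 0.1733, 0.1256]
eef_rot: [-180.0, 0.0, -82.4]
contact_force: [-0.5, -0.7, -3.6]
gripper_width: 0.0159
gripper_force: 60.0
```

```bash
python3 mz.py 6
```

```text
18.8 yaw -82.28 Mz [-0.022 -0.002 -0.028 -0.033 -0.    -0.036] [-0.303 -0.03  -0.02   0.062 -0.852 -3.314] [0.48   0.1734 0.1256]
```

Mz is about zero, so it's unloaded. I'll lift, and meanwhile compute the hole from the earlier wrist picture.

>>> jog_arm([
  [[-1,0,0,0.3,0],[-1,0,0,0.6,0],[-1,0,0,1.0,0],[-1,0,0,2.0,0],[-1,0,0,3.0,0],[-1,0,0,3.0,0],[-1,0,0,3.0,0.1],[-1,0,0,1.0,0.1]],
])

```text
time_s: 19.8
tcp_pos: [0.4805, 0.1737, 0.2678]
eef_rot: [-179.8, 0.1, -70.6]
contact_force: [0.6, 0.1, -2.9]
gripper_width: 0.0157
gripper_force: 60.0
```

```bash
python3 st.py; python3 - <<'E'
from h import *
ci=np.load("w1.npy",allow_pickle=True).item(); im=cv2.imread("pics/w1.png")
c=cv2.resize(im[175:265,235:365],(780,540),interpolation=cv2.INTER_CUBIC); cv2.imwrite("pics/w1c.png",c)
E
```

```text
19.8 [0.4805 0.1737 0.2678] [-1.797606e+02  7.160000e-02 -7.060460e+01] [ 0.0513  0.1591 -0.0067] [ 0.6294  0.0976 -2.8789] -22.6
```

View pics/w1c.png

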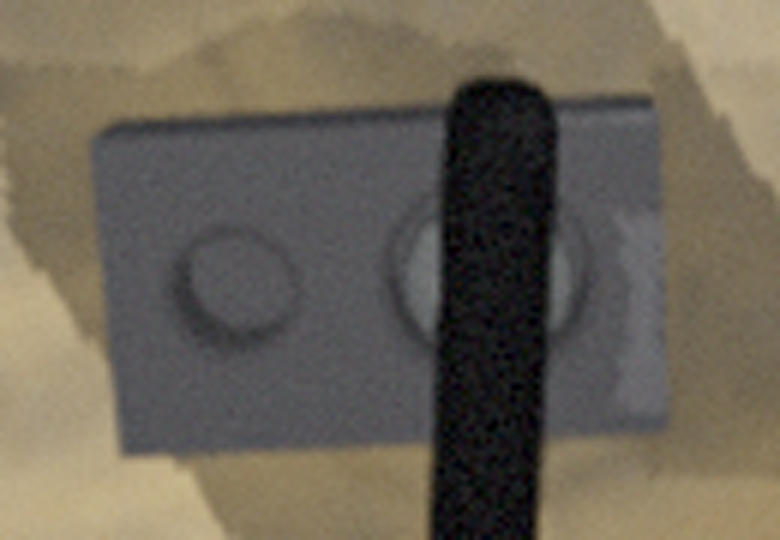

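The crop shows the narrow hole's centre at (236,288) and the wide hole's rim from u=385 to 592 (centre 488). The top-face corners are about (97,140), (122,455), (667,428) and (657,108).

```bash
python3 - <<'E'
from h import *
ci=np.load("w1.npy",allow_pickle=True).item()
f=lambda u,v:onz("wrist",235+u/6,175+v/6,.03,ci)[:2]
K=np.array([f(97,140),f(122,455),f(667,428),f(657,108)])
print("sides",[np.linalg.norm(K[i]-K[i-1]).round(4) for i in range(4)])
yd=(K[0]+K[1]-K[2]-K[3]);yd/=np.linalg.norm(yd); print("y dir",np.degrees(np.arctan2(-yd[0],yd[1])))
n=f(236,288); w=f(488,275); print("narrow",n,"wide direct",w,"dist",np.linalg.norm(n-w)," from narrow",n-.044*yd," from centre",K.mean(0)-.018*yd)
Y=np.array([.43,.9]); h=(w+n-.044*yd)/2; print("TCP target",h-.0019*Y, "X,Y orig tcp (.4591,-.1973)")
E
```

```text
sides [np.float64(0.094), np.float64(0.0549), np.float64(0.0951), np.float64(0.0554)]
y dir -22.73012231611353
narrow [ 0.47710385 -0.15629701] wide direct [ 0.46037698 -0.19603302] dist 0.04311309029826901  from narrow [ 0.46010264 -0.19687975]  from centre [ 0.45936317 -0.19605057]
TCP target [ 0.45942281 -0.19816639] X,Y orig tcp (.4591,-.1973)
```

>>> jog_arm([
  [[-1,-0.2,-2.2,0,0.09],[-1,-0.3,-4.5,0,0.1],[-1,-0.3,-5.5,0,0.1],[-1,-0.3,-5.8,0,0.1],[-1,-0.3,-5.8,0,0.1],[-1,-0.3,-5.8,0,0.1],[-1,-0.3,-5.0,0,0.1],[-1,-0.1,-2.6,0,0.05]],
])

```text
time_s: 20.8
tcp_pos: [0.4583, -0.2009, 0.2655]
eef_rot: [-180.0, -0.1, -28.4]
contact_force: [0.2, 1.1, -1.0]
gripper_width: 0.0156
gripper_force: 60.0
```

>>> jog_arm([
  [[-1,0,0,-4,0],[-1,0,0,-4,0],[-1,0,0,-3,0],[-1,0,0,-1,0],[-1,0,0,0,0],[-1,0,0,0,0],[-1,0,0,0,0]],
])

```text
time_s: 21.68
tcp_pos: [0.4595, -0.1987, 0.1457]
eef_rot: [-180.0, -0.1, -28.4]
contact_force: [-0.6, -0.2, -1.9]
gripper_width: 0.0158
gripper_force: 60.0
```

```bash
python3 mz.py 2
```

```text
21.77 yaw -28.4 Mz [-0.038 -0.025] [-0.086  0.175 -0.031 -0.207 -0.16  -1.639] [ 0.4592 -0.1987  0.1453]
```

>>> jog_arm([
  [[-1,0.01,0.06,-1.5,0],[-1,0,0,-1.5,0],[-1,0,0,-0.5,0],[-1,0,0,-0.4,0],[-1,0,0,-0.4,0],[-1,0,0,-0.3,0],[-1,0,0,0,0]],
])

```text
time_s: 22.65
tcp_pos: [0.4589, -0.1981, 0.0985]
eef_rot: [180.0, 0.0, -28.4]
contact_force: [-0.7, 0.3, -1.3]
gripper_width: 0.0157
gripper_force: 60.0
```

```bash
python3 mz.py 2
```

```text
22.75 yaw -28.4 Mz [-0.025  0.015] [-0.054  0.13  -0.005  0.074 -0.04  -2.101] [ 0.4591 -0.1981  0.0987]
```

It's entering the hole freely, so I'll carry on to the bottom.

>>> jog_arm([
  [[-1,0,0,-0.4,0],[-1,0,0,-0.4,0],[-1,0,0,-0.3,0],[-1,0,0,-0.2,0],[-1,0,0,-0.1,0],[-1,0,0,0,0],[-1,0,0,0,0]],
])

```text
time_s: 23.62
tcp_pos: [0.459, -0.1981, 0.0846]
eef_rot: [-180.0, -0.0, -28.4]
contact_force: [0.8, -0.6, -1.6]
gripper_width: 0.0157
gripper_force: 60.0
```

```bash
python3 mz.py 2
```

```text
23.73 yaw -28.41 Mz [0.019 0.001] [-0.06   0.169  0.01  -0.424 -0.178 -1.809] [ 0.459  -0.1981  0.0847]
```

>>> jog_arm([
  [[-1,0,0,-0.1,0],[-1,0,0,0,0],[-1,0,0,0,0]],
])

```text
time_s: 24.1
tcp_pos: [0.4589, -0.1981, 0.0836]
eef_rot: [180.0, 0.0, -28.4]
contact_force: [0.4, 0.3, -1.8]
gripper_width: 0.0156
gripper_force: 60.0
```

```bash
python3 mz.py 2
```

```text
24.2 yaw -28.41 Mz [-0.03  0.03] [-0.07   0.151  0.     0.385  0.043 -1.133] [ 0.4589 -0.1981  0.0836]
```

>>> jog_arm([
  [[-1,0,0,-0.03,0],[-0.5,0,0,0,0],[0,0,0,0,0],[0.5,0,0,0,0],[1,0,0,0,0],[1,0,0,0,0],[1,0,0,0,0],[1,0,0,0,0]],
])

```text
time_s: 25.2
tcp_pos: [0.4589, -0.1981, 0.0832]
eef_rot: [180.0, 0.0, -28.4]
contact_force: [-1.3, -1.1, -0.0]
gripper_width: 0.0764
gripper_force: 0.0
```

>>> jog_arm([
  [[1,0,0,1,0],[1,0,0,2,0],[1,0,0,3,0],[1,0,0,4,0],[1,0,0,4,0],[1,0,0,2.2,0],[1,0,0,0,0],[1,0,0,0,0]],
])

```text
time_s: 26.2
tcp_pos: [0.4585, -0.198, 0.2451]
eef_rot: [-180.0, 0.0, -28.4]
contact_force: [0.5, -0.3, -0.4]
gripper_width: 0.0876
gripper_force: 0.0
```

```bash
python3 st.py; python3 - <<'E'
from h import *
a=r.capture("wrist"); b=r.capture("scene")
cv2.imwrite("pics/w9.png",np.hstack([cv2.resize(a[150:300,240:390],(400,400)),cv2.resize(b[200:280,350:430],(400,400),interpolation=cv2.INTER_CUBIC)]))
E
```

```text
26.2 [ 0.4585 -0.198   0.2451] [-1.799886e+02  1.730000e-02 -2.841760e+01] [-0.0855  0.1358 -0.0106] [ 0.4773 -0.2769 -0.3813] 62.4
```

View pics/w9.png

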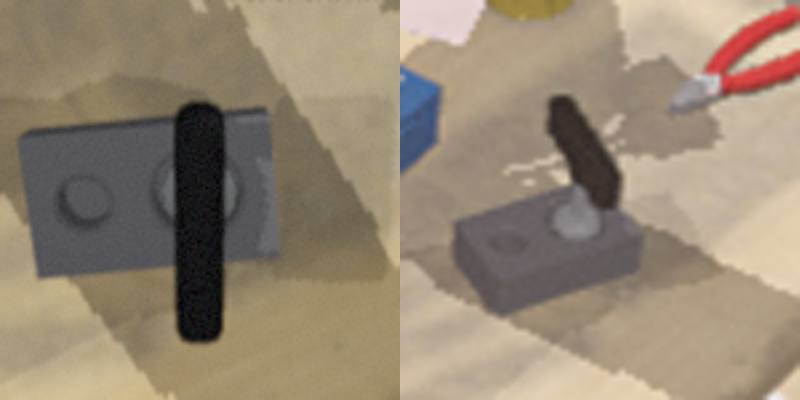

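The key stands upright in the wide hole, with its handle at (200,220) in the left crop. The gripper is clear and open.

```bash
python3 -c "
from plant import r
print(r.close_job())"
```

```text
the job is handed in; nothing more can be done
None
```

I screwed the plug in to about 0.30 N m, returned the key upright to the holder's wide hole without touching any bystander, and handed the job in at about 26 s; the verdict was not shown.

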